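# Load the casting tray under the curing lamp

## Robot

A 6-joint arm with a two-finger parallel gripper is mounted at the origin on the work surface. World frame = base frame: x ahead of the robot, y to its left, z up, the work surface at z = 0. Lengths are in m, angles in rad, forces in N, time in s.
With the tool pointing down it reaches from about 0.35 to 0.875 m from the base axis. Payload 4.2 kg.
Tool frame: the origin (TCP) lies where the fingers leave the gripper's body, on its centre line; the fingertips stand 73 mm ahead of it and the grasp point (between the pads) lies 54 mm ahead of it; z points along the fingers, x is the direction in which the jaws open and shut, and the axes are right-handed (so a half turn about z gives the same grasp; the last joint's range is limited). The gripper opens to 85 mm and grips with 20 to 120 N. Pads are 22 mm wide; open, the fingers measure 114 mm over their backs; the gripper's body (76 mm by 85 mm) begins 54 mm behind the grasp point. The pads swing forward as they close: fully open they stand 13 mm farther back than shut.
Start: joints at [1.478, 0.385, 0.008, 0, -1.194, -0.259], TCP at [0.215, 0.587, 0.304] pointing down, gripper open.
Joint ranges: [-3.14, 3.14], [-1.21, 2.06], [-1.07, 1.41], [-3.16, 2.05], [-2.99, -0.16], [-3.1, 3.1]. Speed limits (rad/s): [2.79, 2.79, 3.14, 3.14, 3.14, 3.14].

## Interface

Orientations are given as [roll, pitch, yaw] about the fixed x, y, z axes, in that order (R = Rz(yaw) Ry(pitch) Rx(roll)).
In Python, from bench import * gives the robot as it stands.
- The arm moves only by the tool servo_tool, never from a script. Its argument "plan" is a list of rows, each a list of 5 numbers: the finger opening in mm, from 0 to 85.4, then the shift along the tool's x, y, z in mm, then the turn about the tool's z in rad. In form: [[gripper, dx, dy, dz, yaw], ...]. A call has 1 to 12 rows; each row is the pose to reach, as a shift and turn from the pose commanded when the call began, along the tool's axes at that moment; what a row does not reach only later rows make up. A row lasts 1/8 s, in which the tool goes at most 62.5 mm and 10.7 degrees, less where a joint would pass 70% of its speed; a pose out of reach is approached as far as the arm can. A call with a gripper value outside its range is refused whole. The fingers move at their own pace and stop on an object; "force" is the grip in N (left out, the last holds). Time passes only in rows, so rows that repeat a pose let the fingers close. It gives the time, the measured TCP pose, the force and the opening at its end, in the units of the state.
- get_obs(): the state, without advancing time (a new reading comes with each control period).
- get_image(name): name is "scene" or "side" or "wrist"; returns a dict with "image" (480x640x3 uint8, red, green, blue), "fx", "fy", "cx", "cy" (pixels), "k1" (the pictures are not rectified: a ray, as slopes to the right and down, at radius r is drawn at 1 + k1 r^2 times it, then the intrinsics apply), "camera_from_world" (4x4, takes a point from world to camera coordinates). Camera axes: x right, y down, z forward; pixel columns grow to the right and rows downward; lengths in m; the calibration is good to about 2 mm. A picture is of the moment at which its call begins. There is no depth.
- finish_job(): hands the job in, once; it reports no verdict.
Trained networks look in a picture, given as the dict that the camera call returned (one of the last four; its "shot" number tells which), for a name from the list of things; names that differ only in an ending like _2 or _b are one class to them, and where a whole thing is asked for, a point or a joint stands for the part that bears it (a point fixed in the world has none). Each returns a list of dicts, best first, with "confidence" (0 to 1); they miss things now and then, are a little off and sometimes report something else, mostly with a low value. They report only what shows in the picture. A call takes as long as a camera call. They do not tell look-alikes from the thing itself.
- boxes_of(picture, target): "extent" ([centre column, centre row, width, height] in pixels, round what is visible of it).
- silhouettes(picture, target): "mask" (480x640 bool, what is visible of it) and "extent" ([centre column, centre row, width, height] in pixels, round what is visible of it).
- tip_of(picture, target): "centre" ([column, row] in pixels: a listed point, or the origin of a listed thing).
The state is a dict: "time": time; "joint_pos": joint angles; "qvel": joint speeds; "joint_torque": joint torques, N m; "tool_pos": TCP position; "eef_rot": TCP orientation; "force": force on the tool from outside, world axes, zero at the start; "torque": the same for the moment, N m; "width": opening from 0.0 (shut) to 1.0 (fully open).
Only numpy, scipy, OpenCV 4.12 (cv2) and the standard library are available. Lean on these libraries where they do the work, as an engineer would, in place of code of your own. Each camera call takes 0.05 s, during which the arm holds its last target. There are 200 camera calls.

## Task

Slide the wooden casting tray, nose first, into the low tunnel under the curing lamp and push it home until its nose presses the small spring plunger hidden at the back of the tunnel, so that the plunger stays pressed when you let go. Press gently: stop when you feel the plunger resist by some 6 to 8 N on top of the tray's own drag, for ramming it breaks the switch. Leave the tray flat and do not shift the bottle, the jar or the pot.

Things in the scene. Friction and masses are not known exactly. Their poses are not given: they have to be found in the camera images.
- lamp: Curing lamp fixed to the bench: white box 140 mm square, top at 84 mm (fins to 94), over a tunnel along its own x axis; origin at bench level under the box's centre. The tray goes in from x = -70 mm towards +x. The tunnel is 74 mm wide, 22 mm high, centred on y = 0; its floor is the bench, a rear plate closes it at x = 70 mm.
- mouth (a point): Centre of the tunnel's mouth, 11 mm above the bench; axes as the lamp's (x into the tunnel). Two steel guides, 14 mm high and 8 mm thick, flare outwards from the mouth to about 118 mm apart 65 mm in front of it.
- leaf_place (a point): Tip of the spring leaf in the tunnel's +y side, 35 mm inside the mouth; it stands 7 mm into the channel. The tray's nose meets it 15 to 35 mm inside the mouth; past it the tray slides with a drag of about 5 to 13 N, drifting slowly by a few N, which also keeps it from creeping back.
- tray_tab (a point): Centre of the upright wooden tab at the tray's tail, 35 mm above the underside; x axis points to the nose, z up. Tab: 16 mm long (x), 40 mm wide (y), from 10 to 60 mm above the underside. Tray: loose board 180 x 70 x 10 mm, 0.25 to 0.45 kg, flat on the bench, can be dragged by the tab. The tail edge is 14 mm behind this point, the nose 166 mm ahead.
- tray_nose (a point): Middle of the tray's front edge, 5 mm above its underside; axes as for the tab. The low white casting with three round cells starts 8 mm behind it, is 120 mm long and makes the tray 18 mm high.
- tunnel_back (a point): Middle of the rear plate's inner face, 140 mm behind the mouth, 11 mm up. Before it stands the hidden spring plunger, 36 mm wide, travel 8 mm. Its face, when out, was set by the last user 90 to 120 mm inside the mouth (unknown where): feel for it. Its spring adds 3 N per mm to the tray's drag. 2.5 to 14 N on the plunger (1 to 4.5 mm) is good; over 15.5 N harms it.
- tray: The same tray; origin at the centre of its underside, x axis towards the nose.
- spray: White plastic bottle, 60 mm across, 160 mm high, a bystander; origin at its underside.
- jar: Jar with white lid, 64 mm across, 80 mm high, a bystander; origin at its underside.
- pot: White open mixing pot, 80 mm across, 85 mm high, a bystander; origin at its underside.
There are look-alikes about, which are no part of the job. What is shaped like the tray but black, pink or red is not meant.

How it is judged:
By the outcome, as a careful person would: the job done as asked, in the order asked, and still so for the second after the job is handed in, with the robot touching nothing.
It also fails if it takes over 72 s, if anything falls off the work surface, if the arm or the gripper's body presses on something with over 40 N, if the wrist force passes 120 N, or if a joint passes its speed limit or range.

## Working session

There is one attempt and no reset: what is moved stays moved. The work goes in short steps, Python scripts to look and compute and a tool call to move; the robot and the scene stay as the last step left them, time stands still between calls to the robot, and variables do not carry over. Pictures are saved under pics/ and viewed, about 8 in all and at most 12, crops included, and the job is handed in when it is done.

Besides the shell and the picture viewer there is one more tool, called after "Request:" by a JSON object that holds its "fn" and its "kwargs". servo_tool: Moves the arm, as the interface text tells. Its arguments: {"type":"object","properties":{"plan":{"type":"array"},"force":{"type":"number"}},"required":["plan"]}

```bash
mkdir -p pics; cat > h.py <<'E'
from bench import *
import numpy as np, cv2
from scipy.spatial.transform import Rotation as Ro
def ray(p,uv):
    x=np.array([(uv[0]-p["cx"])/p["fx"],(uv[1]-p["cy"])/p["fy"]]); s=x.copy()
    for _ in range(20): s=x/(1+p["k1"]*(s@s))
    T=np.array(p["camera_from_world"]); R=T[:3,:3]
    o=-R.T@T[:3,3]; d=R.T@np.array([s[0],s[1],1.]); return o,d
def atz(p,uv,z):
    o,d=ray(p,uv); return o+d*(z-o[2])/d[2]
def proj(p,X):
    T=np.array(p["camera_from_world"]); c=T[:3,:3]@np.array(X)+T[:3,3]; s=c[:2]/c[2]
    s=s*(1+p["k1"]*(s@s)); return np.array([s[0]*p["fx"]+p["cx"],s[1]*p["fy"]+p["cy"]])
def save(p,n,crop=None,k=1):
    im=cv2.cvtColor(p["image"],cv2.COLOR_RGB2BGR)
    if crop: im=im[crop[1]:crop[3],crop[0]:crop[2]]
    if k!=1: im=cv2.resize(im,None,fx=k,fy=k,interpolation=cv2.INTER_CUBIC)
    cv2.imwrite("pics/"+n,im)
E
python3 - <<'E'
from h import *
Z=dict(tray_tab=.035,tray_nose=.005,mouth=.011,tray=0,lamp=0,spray=0,jar=0,pot=0,tunnel_back=.011)
ps={}
for c in("scene","side","wrist"):
    p=get_image(c); ps[c]=p; save(p,c+"0.png")
    for n,z in Z.items():
        for r in tip_of(p,n)[:3]:
            print(c,n,round(r["confidence"],2),np.round(r["centre"]),np.round(atz(p,r["centre"],z),3))
a=np.hstack([cv2.imread("pics/scene0.png"),cv2.imread("pics/side0.png")]);
print(get_obs())
E
```

```text
scene tray_tab 0.97 [214. 278.] [ 0.416 -0.357  0.035]
scene tray_tab 0.84 [360. 133.] [0.346 0.328 0.035]
scene tray_tab 0.76 [250. 330.] [ 0.576 -0.406  0.035]
scene tray_nose 0.95 [209. 232.] [ 0.271 -0.245  0.005]
scene tray_nose 0.95 [189. 397.] [ 0.572 -0.574  0.005]
scene tray_nose 0.73 [322. 371.] [ 0.738 -0.377  0.005]
scene mouth 0.92 [369. 188.] [0.505 0.141 0.011]
scene tray 0.95 [284. 352.] [ 0.649 -0.388  0.   ]
scene tray 0.94 [161. 369.] [ 0.479 -0.567  0.   ]
scene tray 0.91 [212. 258.] [ 0.34  -0.301  0.   ]
scene lamp 0.74 [380. 180.] [0.505 0.203 0.   ]
scene spray 0.85 [371. 304.] [ 0.725 -0.181  0.   ]
scene jar 0.79 [414. 269.] [ 0.749 -0.034  0.   ]
scene jar 0.42 [297. 265.] [ 0.521 -0.191  0.   ]
scene pot 0.76 [447. 217.] [0.731 0.176 0.   ]
scene tunnel_back 0.51 [378. 182.] [0.511 0.179 0.011]
side tray_tab 0.92 [465. 399.] [ 0.409 -0.565  0.035]
side tray_tab 0.87 [156. 209.] [0.338 0.333 0.035]
side tray_tab 0.62 [362. 328.] [ 0.408 -0.35   0.035]
side tray_nose 0.91 [270. 350.] [ 0.27  -0.253  0.005]
side tray_nose 0.9 [476. 276.] [ 0.731 -0.384  0.005
[... 475 characters left out ...]
2.] [0.726 0.187 0.   ]
{'time': 1.5, 'joint_pos': array([ 1.47756362e+00,  3.84716505e-01,  7.92595830e-03,  3.03305377e-05,
       -1.19396583e+00, -2.58606344e-01]), 'qvel': array([-7.58095699e-05,  4.77431814e-04,  9.26371276e-05, -3.40393205e-04,
       -8.59939031e-05, -2.17439822e-04]), 'joint_torque': array([-6.36994082e-04, -3.92080343e+01,  1.88608807e+01,  4.19064090e+00,
       -4.99726229e-04,  1.85152160e-06]), 'tool_pos': array([0.21536441, 0.58672479, 0.30391679]), 'eef_rot': array([-3.14157561e+00,  4.58344273e-05, -1.92262421e+00]), 'force': array([ 0.14000846,  0.20927354, -0.06636381]), 'torque': array([-0.02071432,  0.05757785,  0.02233911]), 'width': 1.0004890344766564}
```

View pics/scene0.png

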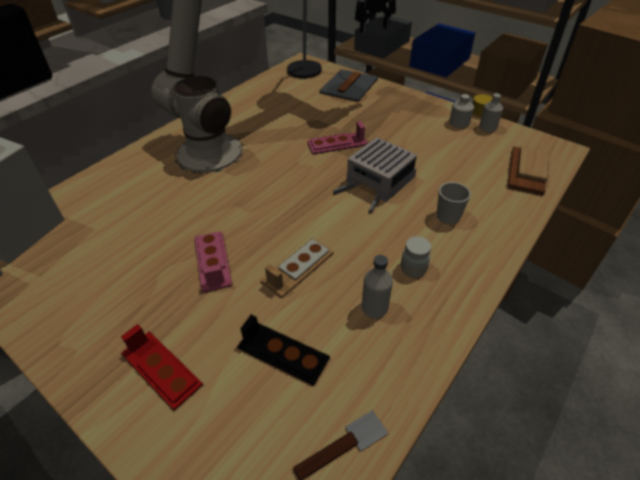

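View pics/side0.png

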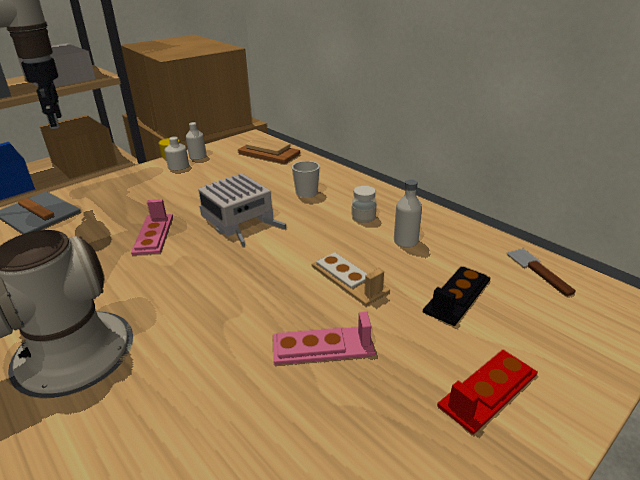

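The wooden tray with the white casting is at scene (297,265), tab (274,276), and side (350,275), tab (375,284). The look-alikes in the scene picture are pink at (212,260) and (338,142), black at (284,352) and red at (161,369). Only the first is bare wood. The lamp is at scene (382,168), with its guides opening towards the tray.

```bash
python3 - <<'E'
from h import *
for c,bx in(("scene",(250,225,345,305)),("side",(300,240,400,310))):
    p=get_image(c); 
    for n,z in(("tray_tab",.035),("tray_nose",.005),("tray",0)):
        for r in tip_of(p,n):
            u,v=r["centre"]
            if bx[0]<u<bx[2] and bx[1]<v<bx[3]: print(c,n,r["confidence"],np.round(r["centre"]),atz(p,(u,v),z).round(4))
    if c=="scene":
        save(p,"a.png",(245,120,435,310),3); A=cv2.imread("pics/a.png")
        for n,q in dict(gtipL=(338,190),gtipR=(374,206)).items(): print(n,atz(p,q,.014).round(3))
    else:
        save(p,"b.png",(190,160,400,310),3)
        for n,q in dict(gtip1=(242,242),gtip2=(284,226)).items(): print(n,atz(p,q,.014).round(3))
E
```

```text
scene tray_tab 0.75 [275. 276.] [ 0.5232 -0.2702  0.035 ]
scene tray_nose 0.76 [318. 244.] [ 0.5204 -0.1091  0.005 ]
scene tray 0.89 [298. 270.] [ 0.5329 -0.2013  0.    ]
gtipL [0.443 0.08  0.014]
gtipR [0.56  0.084 0.014]
side tray_tab 0.97 [374. 285.] [ 0.5165 -0.2803  0.035 ]
side tray_tab 0.6 [351. 277.] [ 0.5026 -0.2286  0.035 ]
side tray_nose 0.56 [322. 258.] [ 0.5313 -0.1048  0.005 ]
side tray 0.75 [351. 278.] [ 0.532  -0.2002  0.    ]
gtip1 [0.43  0.069 0.014]
gtip2 [0.55  0.058 0.014]
```

View pics/a.png

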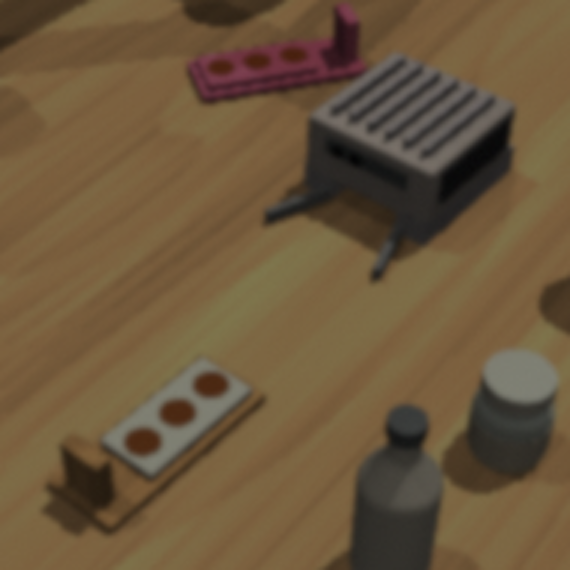

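View pics/b.png

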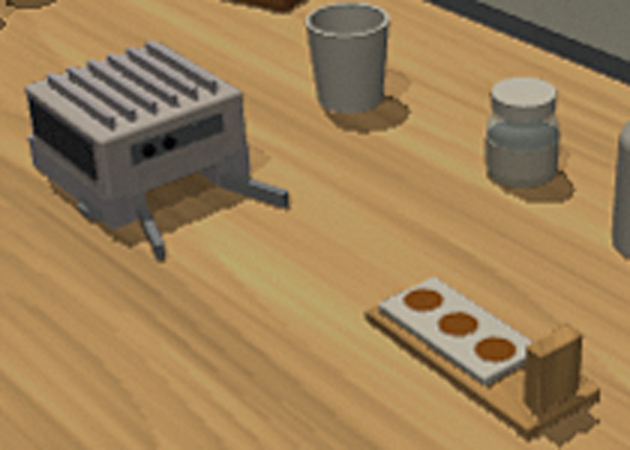

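The crops confirm it: a bare wood tray with white casting, tab at its tail, nose towards the lamp. The lamp's tunnel runs roughly along +y. I'll go above the tray for a close wrist look.

Request:
{"fn": "servo_tool", "kwargs": {"plan": [[85,594,-521,-40,-0.35],[85,594,-521,-40,-0.35],[85,594,-521,-40,-0.35],[85,594,-521,-40,-0.35],[85,594,-521,-40,-0.35],[85,594,-521,-40,-0.35],[85,594,-521,-40,-0.35],[85,594,-521,-40,-0.35],[85,594,-521,-40,-0.35],[85,594,-521,-40,-0.35],[85,594,-521,-40,-0.35],[85,594,-521,-40,-0.35]]}}

```text
time: 3.4
tool_pos: [0.4854, -0.1143, 0.3424]
eef_rot: [-3.14, 0.0, -1.573]
force: [1.2, 0.6, 0.4]
width: 0.993
```

Request:
{"fn": "servo_tool", "kwargs": {"plan": [[85,0,0,0,0],[85,0,0,0,0],[85,0,0,0,0]]}}

```text
time: 3.78
tool_pos: [0.4846, -0.111, 0.342]
eef_rot: [-3.141, 0.0, -1.571]
force: [1.0, 0.9, 0.3]
width: 0.996
```

```bash
python3 - <<'E'
from h import *
p=get_image("wrist"); save(p,"w1.png"); o=get_obs()
T=np.array(p["camera_from_world"]); print("cam",-T[:3,:3].T@T[:3,3],T[2,:3],o["tool_pos"],o["eef_rot"],o["time"],o["force"])
for n,z in(("tray_tab",.035),("tray_nose",.005),("tray",0),("mouth",.011),("lamp",0)):
    for r in tip_of(p,n)[:3]: print(n,r["confidence"],np.round(r["centre"]),atz(p,r["centre"],z).round(4))
E
```

```text
cam [ 0.55223229 -0.11224733  0.41258032] [-0.26785833 -0.00104233 -0.96345774] [ 0.48469979 -0.1108716   0.34210636] [-3.14116361e+00  1.24024011e-04 -1.57022639e+00] 3.825 [ 0.13416547 -0.23305919 -0.2061552 ]
tray_tab 0.95 [562. 279.] [ 0.4085 -0.356   0.035 ]
tray_tab 0.73 [494. 168.] [ 0.5206 -0.2727  0.035 ]
tray_nose 0.72 [320. 155.] [ 0.5316 -0.1076  0.005 ]
tray_nose 0.7 [449. 375.] [ 0.2766 -0.26    0.005 ]
tray 0.87 [409. 158.] [ 0.5287 -0.1991  0.    ]
tray 0.66 [496. 319.] [ 0.3464 -0.3095  0.    ]
tray 0.57 [621.  32.] [ 0.6461 -0.3947  0.    ]
mouth 0.59 [ 88. 184.] [0.5031 0.1283 0.011 ]
lamp 0.66 [ 23. 190.] [0.4963 0.2042 0.    ]
```

View pics/w1.png

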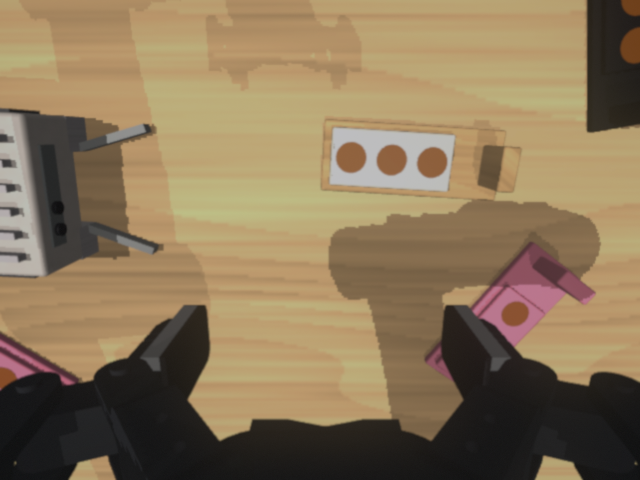

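```bash
python3 - <<'E'
from h import *
p=get_image("wrist")
def f(z,*q): 
    r=np.array([atz(p,a,z)[:2] for a in q]); print(z,r.round(4).tolist()); return r
c=f(.018,(332,126),(329,185),(448,192),(455,134))
n=(c[0]+c[1])/2;t=(c[2]+c[3])/2;d=n-t;print("len",np.linalg.norm(d),"w",np.linalg.norm(c[0]-c[1]),"yaw",np.degrees(np.arctan2(d[1],d[0])),np.degrees(np.arctan2(*(c[0]-c[1])[::-1])),np.degrees(np.arctan2(*(c[3]-c[2])[::-1])))
u=d/np.linalg.norm(d); print("tab",(n+t)/2-u*(166-68)/1000)
b=f(.010,(326,119),(322,189),(495,199),(506,131)); print("nose mid",b[:2].mean(0),"tail",b[2:].mean(0))
g=f(.014,(153,127),(160,246)); print("guide ends w",np.linalg.norm(g[0]-g[1]),"mid",g.mean(0), "normal yaw",np.degrees(np.arctan2(*(g[0]-g[1])[::-1]))+90)
s=f(.014,(80,144),(88,232)); print(s.mean(0))
f(.084,(40,114),(44,276))
g=f(0.010,(86,222),(78,150))
E
```

```text
0.018 [[0.5599, -0.1199], [0.5033, -0.1171], [0.4962, -0.2368], [0.5524, -0.239]]
len 0.11961132466840313 w 0.056659049200881 yaw 86.4801077677819 -2.838517311383945 -2.21571235115331
tab [ 0.52192793 -0.27603522]
0.01 [[0.5666, -0.1142], [0.4983, -0.1101], [0.4877, -0.2885], [0.5552, -0.2917]]
nose mid [ 0.53244167 -0.11212523] tail [ 0.52147628 -0.29008719]
0.014 [[0.5594, 0.0541], [0.439, 0.0609]]
guide ends w 0.1205229113076441 mid [0.49919429 0.05746537] normal yaw 86.76847138161247
0.014 [[0.5435, 0.1279], [0.4544, 0.1344]]
[0.49892262 0.13114212]
0.084 [[0.5683, 0.1137], [0.4314, 0.1368]]
0.01 [[0.4642, 0.1372], [0.5376, 0.1332]]
```

Request:
{"fn": "servo_tool", "kwargs": {"plan": [[60,55,-12,30,0.061],[60,110,-25,60,0.061],[60,165,-37,100,0.061],[60,165,-37,140,0.061],[60,165,-37,180,0.061],[60,165,-37,180,0.061],[60,165,-37,180,0.061]]}}

```text
time: 5.0
tool_pos: [0.5228, -0.2774, 0.1635]
eef_rot: [-3.139, -0.001, -1.632]
force: [0.5, 0.1, 1.2]
width: 0.704
```

```bash
python3 - <<'E'
from h import *
p=get_image("wrist"); o=get_obs(); print(o["tool_pos"],o["eef_rot"])
save(p,"w2.png")
for n,z in(("tray_tab",.035),):
    for r in tip_of(p,n)[:3]: print(n,r["confidence"],np.round(r["centre"]),atz(p,r["centre"],z).round(4))
print(proj(p,(.522,-.276,.035)),proj(p,(.522,-.276,.06)))
# lamp top corners from scene/side crops
for c,L in(("side",[(199,190),(224,207.5),(271,192.5)]),("scene",[(349,159.5),(389.3,177.3),(416.5,156)])):
    p=get_image(c); print(c,[atz(p,q,.084)[:2].round(4).tolist() for q in L])
E
```

```text
[ 0.52300415 -0.27730959  0.1640993 ] [-3.13765061e+00 -1.25817859e-03 -1.63254317e+00]
tray_tab 0.78 [317. 268.] [ 0.5217 -0.2744  0.035 ]
tray_tab 0.61 [574. 154.] [ 0.5734 -0.4061  0.035 ]
[319.57644713 267.65344925] [319.0074212 284.8389471]
side [[0.4329, 0.2606], [0.4289, 0.1328], [0.5594, 0.1172]]
scene [[0.4392, 0.1347], [0.5689, 0.1336], [0.5791, 0.2605]]
```

View pics/w2.png

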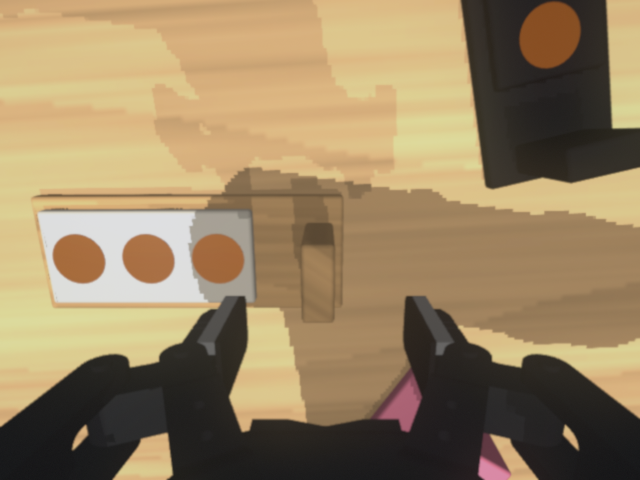

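The tab (318,270) sits between the pads and is aligned with the gripper. I'll lower and grip.

Request:
{"fn": "servo_tool", "kwargs": {"plan": [[60,0,0,35,0],[60,0,0,65,0],[60,0,0,65,0],[0,0,0,65,0],[0,0,0,65,0],[0,0,0,65,0],[0,0,0,65,0],[0,0,0,65,0]], "force": 50}}

```text
time: 6.2
tool_pos: [0.5227, -0.2771, 0.0986]
eef_rot: [-3.139, -0.001, -1.633]
force: [0.2, 2.9, 6.1]
width: 0.181
```

```bash
python3 - <<'E'
import cv2
a=cv2.imread("pics/w1.png")[100:290,0:180]; cv2.imwrite("pics/w1c.png",cv2.resize(a,None,fx=3,fy=3,interpolation=cv2.INTER_CUBIC))
E
```

```text
(no output)
```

View pics/w1c.png

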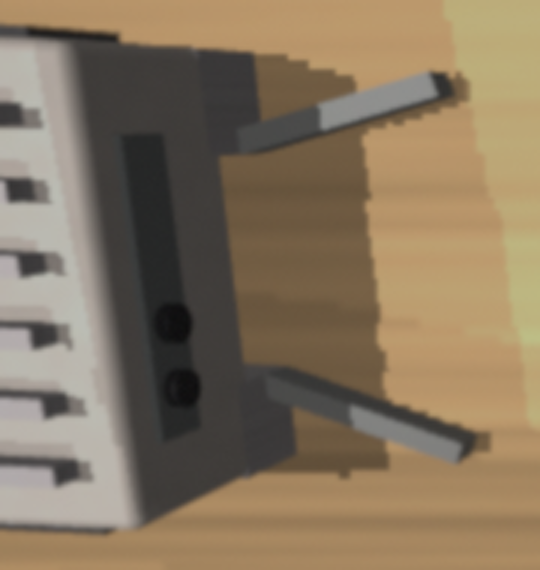

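```bash
cat >> h.py <<'E'
class W1(dict): pass
E
python3 - <<'E'
from h import *
p=get_image("wrist"); o=get_obs()
# reuse w1 camera: pose then from cam-in-tool; tool pose at w1 known
def M(pos,rpy):
    T=np.eye(4);T[:3,:3]=Ro.from_euler("xyz",rpy).as_matrix();T[:3,3]=pos;return T
T=np.array(p["camera_from_world"])@M(o["tool_pos"],o["eef_rot"])@np.linalg.inv(M([0.48469979,-0.1108716,0.34210636],[-3.14116361,1.24e-4,-1.57022639]))
q=dict(p);q["camera_from_world"]=T
print(-T[:3,:3].T@T[:3,3])
for n,z,a,b in(("top",.084,(23.3,113.3),(46,275)),("roof",.022,(66.7,116),(80.7,258.3)),("foot",0,(85,117.3),(98.3,251.7)),("gends",.014,(145.7,128.3),(155.3,249.7)),("groots",.014,(79,150),(90,224))):
    A=atz(q,a,z)[:2];B=atz(q,b,z)[:2];e=A-B;print(n,A.round(4),B.round(4),"mid",((A+B)/2).round(4),"w",np.linalg.norm(e).round(4),"axis",np.degrees(np.arctan2(e[1],e[0])).round(2)+90)
p=get_image("wrist"); 
print(get_obs()["force"])
E
```

```text
[ 0.55237018 -0.11209781  0.41268835]
top [0.5686 0.1276] [0.432  0.1354] mid [0.5003 0.1315] w 0.1368 axis 86.74
roof [0.5691 0.1321] [0.4278 0.1422] mid [0.4984 0.1371] w 0.1417 axis 85.89
foot [0.5688 0.1277] [0.4283 0.1359] mid [0.4986 0.1318] w 0.1407 axis 86.63
gends [0.5579 0.062 ] [0.4347 0.0668] mid [0.4963 0.0644] w 0.1233 axis 87.74
groots [0.5374 0.1305] [0.4626 0.1315] mid [0.5   0.131] w 0.0749 axis 89.19
[0.21625724 3.0632799  6.36876072]
```

Request:
{"fn": "servo_tool", "kwargs": {"plan": [[0,-15,4,0,0],[0,-40,11,0,0],[0,-65,18,0,0],[0,-90,25,0,0],[0,-115,32,0,0],[0,-135,39,0,0],[0,-150,43,0,-0.004],[0,-160,46,0,-0.004],[0,-165,46,0,-0.004],[0,-165,46,0,-0.004]]}}

```text
time: 7.55
tool_pos: [0.4871, -0.1097, 0.0986]
eef_rot: [-3.138, -0.001, -1.628]
force: [-1.0, -0.8, 10.1]
width: 0.182
```

```bash
python3 - <<'E'
from h import *
p=get_image("wrist"); o=get_obs(); print(o["tool_pos"],o["eef_rot"],o["force"],o["width"])
save(p,"w3.png")
E
```

```text
[ 0.48712433 -0.10965969  0.0986051 ] [-3.13825184e+00 -4.62906564e-04 -1.62823302e+00] [-0.85514899 -1.03089157  9.00299533] 0.18043031130073467
```

View pics/w3.png

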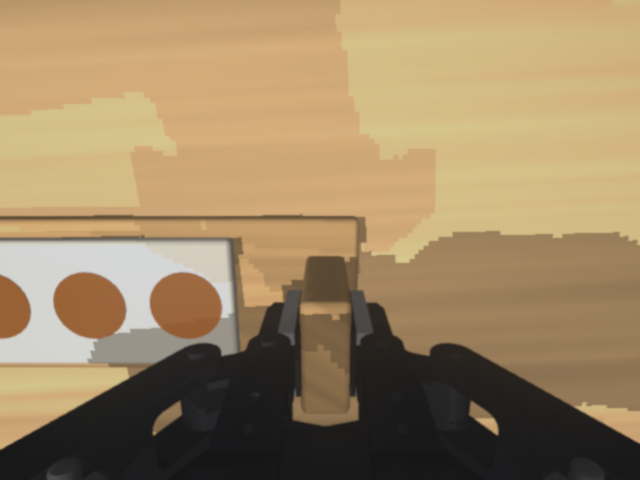

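```bash
python3 - <<'E'
from h import *
p=get_image("wrist"); m=np.array([.5,.132]);a=np.radians(86.7);u=np.array([np.cos(a),np.sin(a)]);v=np.array([-u[1],u[0]])
for n,z,q in(("board far",.010,(20,218)),("board far",.010,(350,217)),("cast far",.018,(20,240.5)),("cast far",.018,(230,238)),("cast near",.018,(20,363)),("cast near",.018,(85,364)),("tab top far",.06,(304,301)),("tabfar",.06,(350,301)),("tab near",.06,(302,412)),("tail",.01,(358,240))):
    X=atz(p,q,z)[:2]; print(n,X.round(4),"along %.1f lat %.1f"%(1e3*u@(X-m),1e3*v@(X-m)))
E
```

```text
board far [0.5289 0.0127] along -117.4 lat -35.7
board far [ 0.5213 -0.1234] along -253.8 lat -36.0
cast far [0.5212 0.0088] along -121.8 lat -28.2
cast far [ 0.5173 -0.075 ] along -205.7 lat -29.1
cast near [0.4666 0.0234] along -110.4 lat 27.1
cast near [ 0.4645 -0.0049] along -138.7 lat 27.6
tab top far [ 0.5068 -0.1059] along -237.1 lat -20.5
tabfar [ 0.506  -0.1197] along -250.9 lat -20.4
tab near [ 0.4677 -0.1024] along -235.8 lat 18.8
tail [ 0.5113 -0.1264] along -257.3 lat -26.1
```

Request:
{"fn": "servo_tool", "kwargs": {"plan": [[0,-15,1,-0.5,0],[0,-30,1,-0.5,0],[0,-45,1,-0.5,0],[0,-57,1,-0.5,0],[0,-65,1,-0.5,0],[0,-71,1,-0.5,0],[0,-76,1,-0.5,0],[0,-80,1,-0.5,0],[0,-82,1,-0.5,0]]}}

```text
time: 8.78
tool_pos: [0.4903, -0.0283, 0.0986]
eef_rot: [-3.14, -0.001, -1.629]
force: [-1.3, -6.7, 7.3]
width: 0.183
```

Request:
{"fn": "servo_tool", "kwargs": {"plan": [[0,-3,0,0,0],[0,-6,0,0,0],[0,-8,0,0,0]]}}

```text
time: 9.15
tool_pos: [0.4907, -0.0204, 0.0986]
eef_rot: [-3.14, -0.001, -1.629]
force: [-0.4, -7.5, 7.2]
width: 0.183
```

```bash
python3 - <<'E'
from h import *
p=get_image("side"); o=get_obs(); print(o["force"],o["torque"],o["tool_pos"]); save(p,"s4.png",(150,140,400,310),3)
E
```

```text
[-0.47157222 -5.81433511  7.62353872] [-1.41834818  0.09452159 -0.04363168] [ 0.4907185  -0.02020557  0.09859935]
```

View pics/s4.png

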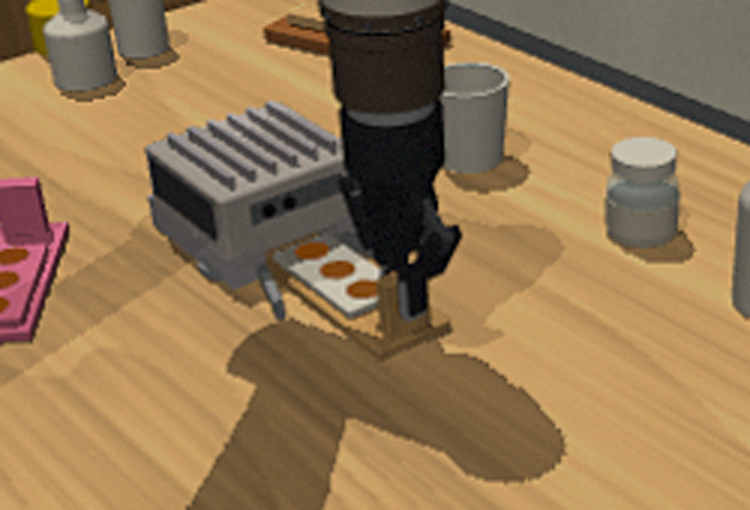

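The nose is entering the mouth squarely (crop ~(290,245)). I'll push on past the leaf.

Request:
{"fn": "servo_tool", "kwargs": {"plan": [[0,-4,0,0,0],[0,-8,0,0,0],[0,-12,0,0,0],[0,-16,0,0,0],[0,-20,0,0,0],[0,-24,0,0,0]]}}

```text
time: 9.95
tool_pos: [0.4926, 0.0028, 0.0986]
eef_rot: [-3.139, -0.001, -1.631]
force: [2.1, -12.2, 6.2]
width: 0.179
```

Request:
{"fn": "servo_tool", "kwargs": {"plan": [[0,-5,0,0,0],[0,-10,0,0,0],[0,-15,0,0,0],[0,-20,0,0,0],[0,-25,0,0,0],[0,-30,0,0,0],[0,-34,0,0,0],[0,-37,0,0,0],[0,-39,0,0,0],[0,-40,0,0,0]]}}

```text
time: 11.2
tool_pos: [0.495, 0.0428, 0.0986]
eef_rot: [-3.139, -0.001, -1.631]
force: [2.6, -11.5, 6.9]
width: 0.18
```

Request:
{"fn": "servo_tool", "kwargs": {"plan": [[0,-1,0,0,0],[0,-2,0,0,0],[0,-3,0,0,0],[0,-4,0,0,0],[0,-4.5,0,0,0],[0,-5,0,0,0]]}}

```text
time: 11.95
tool_pos: [0.4953, 0.0477, 0.0986]
eef_rot: [-3.139, -0.001, -1.631]
force: [4.0, -10.4, 5.3]
width: 0.181
```

Request:
{"fn": "servo_tool", "kwargs": {"plan": [[0,-0.5,0,0,0],[0,-1,0,0,0],[0,-1.5,0,0,0],[0,-2,0,0,0]]}}

```text
time: 12.45
tool_pos: [0.4954, 0.0497, 0.0986]
eef_rot: [-3.139, -0.001, -1.631]
force: [4.5, -10.5, 6.3]
width: 0.175
```

Request:
{"fn": "servo_tool", "kwargs": {"plan": [[0,-0.5,0,0,0],[0,-1,0,0,0],[0,-1.5,0,0,0],[0,-2,0,0,0]]}}

```text
time: 12.95
tool_pos: [0.4955, 0.0517, 0.0986]
eef_rot: [-3.139, -0.001, -1.63]
force: [2.4, -11.5, 6.2]
width: 0.183
```

Drag baseline is about 10.5–11.5 N. I'll continue in 2 mm probes, at most 4 mm per turn.

Request:
{"fn": "servo_tool", "kwargs": {"plan": [[0,-0.5,0,0,0],[0,-1,0,0,0],[0,-1.5,0,0,0],[0,-2,0,0,0]]}}

```text
time: 13.45
tool_pos: [0.4957, 0.0537, 0.0986]
eef_rot: [-3.139, -0.001, -1.63]
force: [4.3, -10.9, 6.4]
width: 0.178
```

Request:
{"fn": "servo_tool", "kwargs": {"plan": [[0,-0.5,0,0,0],[0,-1,0,0,0],[0,-1.5,0,0,0],[0,-2,0,0,0]]}}

```text
time: 13.95
tool_pos: [0.4958, 0.0557, 0.0986]
eef_rot: [-3.139, -0.001, -1.63]
force: [3.1, -11.5, 5.6]
width: 0.175
```

Request:
{"fn": "servo_tool", "kwargs": {"plan": [[0,-0.5,0,0,0],[0,-1,0,0,0],[0,-1.5,0,0,0],[0,-2,0,0,0]]}}

```text
time: 14.45
tool_pos: [0.4959, 0.0577, 0.0986]
eef_rot: [-3.139, -0.001, -1.63]
force: [3.6, -11.3, 6.3]
width: 0.179
```

Request:
{"fn": "servo_tool", "kwargs": {"plan": [[0,-0.5,0,0,0],[0,-1,0,0,0],[0,-1.5,0,0,0],[0,-2,0,0,0]]}}

```text
time: 14.95
tool_pos: [0.4961, 0.0597, 0.0986]
eef_rot: [-3.139, -0.001, -1.63]
force: [4.3, -11.2, 5.8]
width: 0.176
```

Request:
{"fn": "servo_tool", "kwargs": {"plan": [[0,-0.5,0,0,0],[0,-1,0,0,0],[0,-1.5,0,0,0],[0,-2,0,0,0]]}}

```text
time: 15.45
tool_pos: [0.4962, 0.0617, 0.0986]
eef_rot: [-3.139, -0.001, -1.63]
force: [3.6, -11.3, 5.3]
width: 0.177
```

Request:
{"fn": "servo_tool", "kwargs": {"plan": [[0,-0.5,0,0,0],[0,-1,0,0,0],[0,-1.5,0,0,0],[0,-2,0,0,0]]}}

```text
time: 15.95
tool_pos: [0.4963, 0.0637, 0.0986]
eef_rot: [-3.139, -0.001, -1.63]
force: [4.6, -11.0, 6.6]
width: 0.18
```

Request:
{"fn": "servo_tool", "kwargs": {"plan": [[0,-0.5,0,0,0],[0,-1,0,0,0],[0,-1.5,0,0,0],[0,-2,0,0,0]]}}

```text
time: 16.45
tool_pos: [0.4964, 0.0657, 0.0986]
eef_rot: [-3.139, -0.001, -1.63]
force: [4.8, -11.1, 5.7]
width: 0.179
```

Request:
{"fn": "servo_tool", "kwargs": {"plan": [[0,-0.5,0,0,0],[0,-1,0,0,0],[0,-1.5,0,0,0],[0,-2,0,0,0]]}}

```text
time: 16.95
tool_pos: [0.4965, 0.0677, 0.0986]
eef_rot: [-3.139, -0.001, -1.63]
force: [4.2, -11.0, 5.7]
width: 0.181
```

Request:
{"fn": "servo_tool", "kwargs": {"plan": [[0,-0.5,0,0,0],[0,-1,0,0,0],[0,-1.5,0,0,0],[0,-2,0,0,0]]}}

```text
time: 17.45
tool_pos: [0.4966, 0.0693, 0.0986]
eef_rot: [-3.14, -0.002, -1.63]
force: [4.0, -13.2, 6.6]
width: 0.179
```

Request:
{"fn": "servo_tool", "kwargs": {"plan": [[0,-0.5,0,0,0],[0,-1,0,0,0],[0,-1.5,0,0,0],[0,-2,0,0,0]]}}

```text
time: 17.95
tool_pos: [0.4965, 0.0706, 0.0986]
eef_rot: [-3.14, -0.003, -1.631]
force: [4.9, -17.6, 7.0]
width: 0.177
```

Request:
{"fn": "servo_tool", "kwargs": {"plan": [[0,-0.3,0,0,0],[0,-0.3,0,0,0]]}}

```text
time: 18.2
tool_pos: [0.4965, 0.0708, 0.0986]
eef_rot: [-3.14, -0.003, -1.631]
force: [4.9, -16.7, 5.8]
width: 0.183
```

Request:
{"fn": "servo_tool", "kwargs": {"plan": [[0,-0.3,0,0,0],[0,-0.5,0,0,0]]}}

```text
time: 18.45
tool_pos: [0.4964, 0.071, 0.0986]
eef_rot: [-3.141, -0.003, -1.631]
force: [5.0, -18.4, 7.0]
width: 0.179
```

Request:
{"fn": "servo_tool", "kwargs": {"plan": [[40,0.3,0,0,0],[40,0.5,0,0,0],[40,0.5,0,0,0],[40,0.5,0,0,0]]}}

```text
time: 18.95
tool_pos: [0.4958, 0.0738, 0.0972]
eef_rot: [3.141, -0.0, -1.629]
force: [0.6, 0.4, -0.6]
width: 0.472
```

Request:
{"fn": "servo_tool", "kwargs": {"plan": [[40,0,0,-15,0],[40,0,0,-40,0],[40,0,0,-80,0],[40,0,0,-130,0],[40,0,0,-180,0],[40,20,0,-220,0],[40,80,0,-240,0],[40,120,0,-240,0],[40,120,0,-240,0]]}}

```text
time: 20.08
tool_pos: [0.4882, -0.0482, 0.3375]
eef_rot: [-3.141, 0.0, -1.633]
force: [0.8, 0.1, 0.0]
width: 0.467
```

```bash
python3 - <<'E'
from h import *
p=get_image("wrist"); o=get_obs(); print(o["tool_pos"],o["force"],o["time"]); save(p,"w5.png")
for n,z in(("tray_tab",.035),("tray",0)):
    for r in tip_of(p,n)[:3]: print(n,r["confidence"],np.round(r["centre"]),atz(p,r["centre"],z).round(4))
for c in("scene","side"):
    p=get_image(c)
    for n in("spray","jar","pot"):
        r=tip_of(p,n)[0]; print(c,n,atz(p,r["centre"],0).round(3))
E
```

```text
[ 0.48846377 -0.04715408  0.33723819] [-0.25788043 -0.25493187  0.13542664] 20.125
tray_tab 0.86 [200. 206.] [0.4966 0.0699 0.035 ]
tray_tab 0.69 [634. 267.] [ 0.4077 -0.3553  0.035 ]
tray 0.86 [140. 197.] [0.5044 0.1427 0.    ]
tray 0.86 [ 63. 381.] [0.292  0.2764 0.    ]
tray 0.84 [562. 311.] [ 0.3464 -0.3104  0.    ]
scene spray [ 0.73 -0.18  0.  ]
scene jar [ 0.741 -0.027  0.   ]
scene pot [0.732 0.174 0.   ]
side spray [ 0.731 -0.178  0.   ]
side jar [ 0.751 -0.04   0.   ]
side pot [0.739 0.187 0.   ]
```

View pics/w5.png

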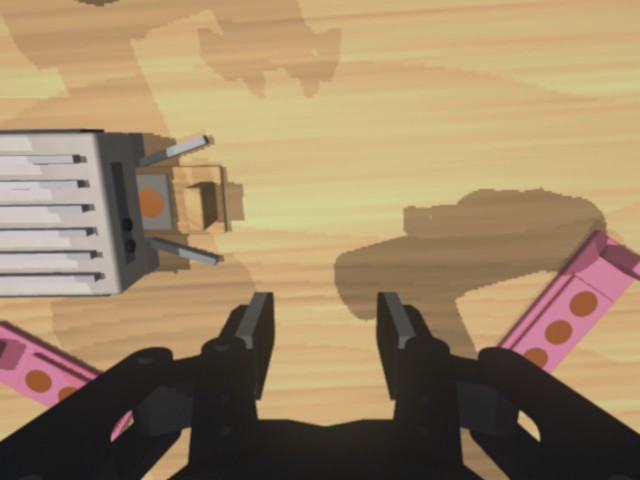

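```bash
python3 - <<'E'
from h import *
p=get_image("wrist"); save(p,"w6.png",(120,120,260,280),5); m=np.array([.5,.132]);a=np.radians(86.7);u=np.array([np.cos(a),np.sin(a)]);v=np.array([-u[1],u[0]])
t=np.array([.4964,.071])-m; print("TCP along at push",1e3*u@t)
for n,z,q in(("tail far",.01,(223,167)),("tail near",.01,(229,233)),("tab rear top",.06,(197,228)),("tab front",.06,(186,229))):
    X=atz(p,q,z)[:2]; print(n,X.round(4),"along %.1f lat %.1f"%(1e3*u@(X-m),1e3*v@(X-m)))
E
```

```text
TCP along at push -61.10608131051018
tail far [0.5306 0.0516] along -78.5 lat -35.2
tail near [0.4629 0.0541] along -80.0 lat 32.6
tab rear top [0.481  0.0693] along -63.7 lat 15.4
tab front [0.4807 0.0794] along -53.6 lat 16.3
```

View pics/w6.png

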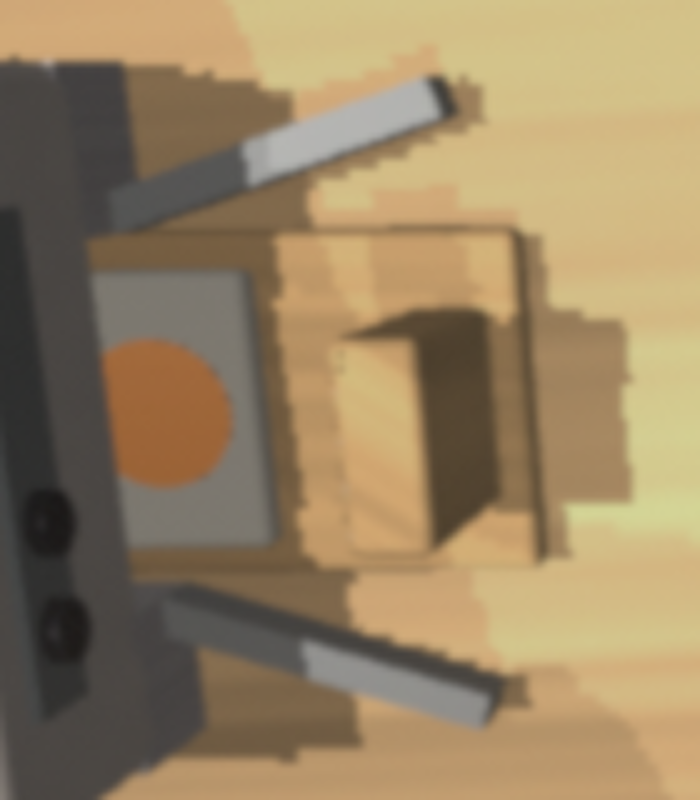

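The tail measures 1–3 mm further back than expected, which is within calibration error but ambiguous for the plunger. I'll check by feel: regrip at low force, biased slightly forward, and read the tab position from the same grip geometry.

Request:
{"fn": "servo_tool", "kwargs": {"plan": [[40,-60,0,0,0],[40,-118,0,20,0],[40,-118,0,80,0],[40,-118,0,140,0],[40,-118,0,190,0],[40,-118,0,225,0],[40,-118,0,238.5,0],[40,-118,0,238.5,0],[40,-118,0,238.5,0]], "force": 20}}

```text
time: 21.8
tool_pos: [0.4968, 0.0719, 0.1003]
eef_rot: [-3.139, 0.001, -1.629]
force: [0.4, 0.3, -0.0]
width: 0.468
```

Request:
{"fn": "servo_tool", "kwargs": {"plan": [[12,0,0,0,0],[12,0,0,0,0],[12,0,0,0,0],[12,0,0,0,0],[12,0,0,0,0]]}}

```text
time: 22.42
tool_pos: [0.4961, 0.0707, 0.1003]
eef_rot: [-3.14, -0.001, -1.628]
force: [-0.1, -4.9, 6.4]
width: 0.188
```

Regrip centres at y = 0.0707, against 0.0710 under full push and contact onset at about 0.0685. So the tray held with about 2 mm on the plunger. I'll unload the arm, release and retreat.

Request:
{"fn": "servo_tool", "kwargs": {"plan": [[12,0.4,0,0,0],[12,0.4,0,0,0],[40,0.4,0,0,0],[40,0.4,0,0,0],[40,0.4,0,0,0]]}}

```text
time: 23.05
tool_pos: [0.4958, 0.0711, 0.0988]
eef_rot: [-3.142, 0.0, -1.63]
force: [-0.2, 0.5, 0.3]
width: 0.468
```

Request:
{"fn": "servo_tool", "kwargs": {"plan": [[40,0,0,-15,0],[40,0,0,-40,0],[40,0,0,-80,0],[40,0,0,-130,0],[40,0,0,-180,0],[40,20,0,-220,0],[40,80,0,-240,0],[40,120,0,-240,0],[40,120,0,-240,0]]}}

```text
time: 24.18
tool_pos: [0.4881, -0.0507, 0.339]
eef_rot: [-3.141, 0.0, -1.633]
force: [-0.4, 0.2, 0.1]
width: 0.47
```

```bash
python3 - <<'E'
from h import *
p=get_image("wrist"); o=get_obs(); print(o["tool_pos"],o["force"],o["time"]); save(p,"w7.png",(120,120,260,280),5)
d=cv2.absdiff(cv2.imread("pics/w6.png"),cv2.imread("pics/w7.png")); print("diff mean",d.mean(),"max",d.max())
for r in tip_of(p,"tray_tab")[:1]: print(r["confidence"],r["centre"],atz(p,r["centre"],.035).round(4))
print(finish_job())
E
```

```text
[ 0.48835243 -0.04969023  0.33870808] [ 0.76935772 -0.41057151 -0.14793617] 24.225
diff mean 9.60888630952381 max 130
0.84 [197.0, 208.1] [0.4947 0.071  0.035 ]
the job is handed in; nothing more can be done
None
```

The wooden tray is in the tunnel with its nose on the plunger. I handed the job in at about 24 s, and no verdict was reported.

**Push:** I gripped the tab and slid the tray in past the leaf. Drag held steady at about 11 N, and the plunger made contact with the gripper at about y = 0.0685 m. I stopped when the force reached 18.4 N, about 7 N above the drag, with the gripper at 0.0710 m.

**Checks after release:**
- **Position by camera:** the first picture put the tail edge 1–3 mm further back than I expected, which disagreed with the push and could have meant the plunger was out.
- **Position by feel:** because of that, I regripped the tab at 20 N. It centred at 0.0707 m, so the tray had kept about 2 mm (about 6 N) on the plunger. I then unloaded the arm before opening and backed away.
- **Final look:** the network placed the tab at y = 0.071 m, which agrees. The picture comparison I ran at the end told me nothing, because the camera had moved slightly between the two shots. I did not view that last picture myself.
- **Bystanders:** the bottle, jar and pot measured where they were at the start, within about 1.5 cm of detection scatter. I measured them before the regrip, not after. The arm stayed clear of them throughout.

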